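# Kit one power-supply bay into the caddy

## Task

Kit the parts for one power-supply bay into the dark caddy: set the silver power module with the white label flat in the blue pocket, the black heat sink flat in the yellow pocket and the green terminal plug flat in the white pocket, each standing upright as it lay, and turn the brass D-bore collar so that its flat meets the flat of the steel post and lower it over the post, fully down on its red plate. Leave the look-alikes alone where they are: the module with the red disc and the blue heat sink.

Things in the scene. Friction and masses are not known exactly. Their poses are not given: they have to be found in the camera images.
- module: Silver power module: block 54 mm long (x) x 36 mm wide (y) x 26 mm high, green stripe round its foot, a plain white label on top, 80 to 150 g. It starts upright on the pale blue 300 x 300 mm, 3 mm thick parts mat, about 90 mm (centre to centre) from its neighbours, at any yaw. Origin: centre of the underside; z up. 
- sink_black: BLACK finned heat sink: 40 x 40 x 26 mm high, six upright fins running along x, so it is squeezed across y on its flat outer fins; 50 to 100 g. It starts upright on the pale blue 300 x 300 mm, 3 mm thick parts mat, about 90 mm (centre to centre) from its neighbours, at any yaw. Origin: centre of the underside; z up. 
- plug: Green terminal plug: block 48 mm long (x) x 20 mm wide (y) x 26 mm high with five screw heads on top, 30 to 60 g. It starts upright on the pale blue 300 x 300 mm, 3 mm thick parts mat, about 90 mm (centre to centre) from its neighbours, at any yaw. Origin: centre of the underside; z up. 
- collar: Brass collar: ring 44 mm outside diameter, 22 mm high, with a D-shaped bore right through: radius 12 mm, with a flat 7 mm from the axis on its +x side. A black dash on its top marks that +x side. 80 to 170 g. It starts upright on the pale blue 300 x 300 mm, 3 mm thick parts mat, about 90 mm (centre to centre) from its neighbours, at any yaw. Origin: on the axis, at the underside; z up.
- module_rejected: Look-alike, stays where it lies: same silver 54 x 36 x 26 mm module but with a large red disc on its top (rejected). It starts upright on the pale blue 300 x 300 mm, 3 mm thick parts mat, about 90 mm (centre to centre) from its neighbours, at any yaw. Origin: centre of the underside; z up. 
- sink_blue: Look-alike, stays where it lies: same 40 x 40 x 26 mm finned heat sink but BLUE (for another product). It starts upright on the pale blue 300 x 300 mm, 3 mm thick parts mat, about 90 mm (centre to centre) from its neighbours, at any yaw. Origin: centre of the underside; z up. 
- pocket_blue: Pocket for one part: open blue plastic box, 70 x 52 mm inside (along its x and y), floor 4 mm above its underside, walls 4 mm thick and rising 8 mm above the floor (12 mm over all). Fixed in the dark kit caddy (240 mm square tray on the table, floor 4 mm thick, rim 14 mm high), one of four nests 110 mm apart in a 2 x 2 square in any order. Origin: centre of the underside; z up. 
- pocket_yellow: Pocket for one part: open yellow plastic box, 56 x 56 mm inside (along its x and y), floor 4 mm above its underside, walls 4 mm thick and rising 8 mm above the floor (12 mm over all). Fixed in the dark kit caddy (240 mm square tray on the table, floor 4 mm thick, rim 14 mm high), one of four nests 110 mm apart in a 2 x 2 square in any order. Origin: centre of the underside; z up. 
- pocket_white: Pocket for one part: open white plastic box, 64 x 34 mm inside (along its x and y), floor 4 mm above its underside, walls 4 mm thick and rising 8 mm above the floor (12 mm over all). Fixed in the dark kit caddy (240 mm square tray on the table, floor 4 mm thick, rim 14 mm high), one of four nests 110 mm apart in a 2 x 2 square in any order. Origin: centre of the underside; z up. 
- post_nest: Red plate 74 x 74 x 4 mm in the dark caddy (as the pockets), a steel D-shaped post in its middle: 18 mm high above the plate, last 2 mm chamfered, radius 10 mm, with a flat 5 mm from the axis on its +x side, marked by a white dash on the plate. The collar's flat must face the same way within 14 degrees, or it stays perched on top. Origin: on the post's axis, at the plate's underside; z up.
Mind the look-alikes: they are no part of the job. Of the things shaped like the collar, the brass one is meant.

How it is judged:
By the outcome, as a careful person would: the job done as asked, in the order asked, and still so for the second after the job is handed in, with the robot touching nothing.
It also fails if it takes over 102 s, if anything falls off the work surface, if the arm or the gripper's body presses on something with over 40 N, if the wrist force passes 120 N, or if a joint passes its speed limit or range.

## Robot

A 7-joint arm with a two-finger parallel gripper is mounted at the origin on the work surface. World frame = base frame: x ahead of the robot, y to its left, z up, the work surface at z = 0. Lengths are in m, angles in rad, forces in N, time in s.
With the tool pointing down it reaches from about 0.35 to 0.9 m from the base axis. Payload 8.1 kg.
Tool frame: the origin (TCP) lies midway between the tips of the shut fingers; the grasp point (between the pads) lies arm.grasp_offset behind it (arm.grasp_offset is the distance from the TCP to the grasp point, in m); z points along the fingers, y is the line along which they close (so a half turn about z gives the same grasp; the last joint's range is limited). The gripper opens to 92 mm and grips with 3 to 60 N. Pads are 19 mm wide; open, the fingers measure 130 mm over their backs; the gripper's body (75 mm by 190 mm) begins 47 mm behind the grasp point.
Start: joints at [-1.245, 0.434, 0.025, 1.573, -0.012, 1.134, -0.075], TCP at [0.26, 0.568, 0.202] pointing down, gripper open.
Joint ranges: [-2.62, 2.62], [-0.44, 2.09], [-1.27, 1.32], [0.08, 2.57], [-1.32, 4.46], [0.12, 2], [-2.74, 2.74]. Speed limits (rad/s): [2.22, 2.22, 3.01, 3.01, 3.14, 3.14, 3.14].

## Interface

Orientations are given as a rotation vector (axis times angle).
In Python, from cell import observe, imaging, arm gives the robot as it stands.
- The arm moves only by the tool apply_moves, never from a script. Its argument "commands" is a list of rows, each a list of 5 numbers: the opening in per cent of the stroke, from 0 (shut) to 100 (fully open), then the shift along the world's x, y, z in units of 0.06 m (1.0 is 0.06 m), then the turn about the world's z in units of 0.5 rad (1.0 is 0.5 rad). A call has 1 to 12 rows; each row shifts and turns the commanded pose from where the row before left it; what a row does not reach is not made up. A row lasts 1/8 s, in which the tool goes at most 62.5 mm and 10.7 degrees, less where a joint would pass 70% of its speed; a pose out of reach is approached as far as the arm can. A call with a number of a shift or a turn outside -1 to 1 is refused whole. A call with a gripper value outside its range is refused whole. The fingers move at their own pace and stop on an object; "newtons" is the grip in N (left out, the last holds). Time passes only in rows, so rows that do not move let the fingers close. It gives the time, the measured TCP pose, the force, the opening and the grip force at its end, in the units of the state.
- observe(): the state, without advancing time (a new reading comes with each control period).
- imaging.get_image(name): name is "scene" or "top"; returns (picture, depth): 400x640x3 uint8, red, green, blue; 400x640 float32, m along the optical axis (not along the pixel's ray), 0 where there is no reading.
- imaging.camera_params(name): a dict with "camera_matrix" (3x3 intrinsics, pixels), "origin" and "rotation" of the camera in the world. Camera axes: x right, y up, looking along -z (the intrinsics and any distortion apply to the point x, -y, -z); pixel columns grow to the right and rows downward; lengths in m; the calibration is good to about 2 mm. A picture is of the moment at which its call begins. camera_params takes no time and is no camera call.
- arm.sign_off(): hands the job in; it is judged then, once.
The state is a dict: "clock": time; "joints": joint angles; "dq": joint speeds; "joint_efforts": joint torques, N m; "position": TCP position; "ee_rot": TCP orientation; "force": force on the tool from outside, world axes, zero at the start; "ft_torque": the same for the moment, N m; "width": opening from 0.0 (shut) to 1.0 (fully open); "gripper_force": force on a finger pad.
Only numpy, scipy, OpenCV 4.12 (cv2) and the standard library are available. Lean on these libraries where they do the work, as an engineer would, in place of code of your own. Each camera call takes 0.05 s, during which the arm holds its last target. There are 200 camera calls.

## Working session

There is one attempt and no reset: what is moved stays moved. The work goes in short steps, Python scripts to look and compute and a tool call to move; the robot and the scene stay as the last step left them, time stands still between calls to the robot, and variables do not carry over. Pictures are saved under pics/ and viewed, at most 14 in all, crops included, and the job is handed in when it is done.

Besides the shell and the picture viewer there is one more tool, called after "Emit:" as name([rows], argument=value, ...), one row to a line, values as JSON. apply_moves: Moves the arm, as the interface text tells. Its arguments: {"type":"object","properties":{"commands":{"type":"array"},"newtons":{"type":"number"}},"required":["commands"]}

```bash
mkdir -p pics; ls
python3 - <<'E'
from cell import observe, imaging, arm
import cv2, numpy as np
for n in ("top","scene"):
    im,d=imaging.get_image(n); np.save(f"pics/{n}.npy",im); np.save(f"pics/{n}_d.npy",d)
    cv2.imwrite(f"pics/{n}0.png",im[:,:,::-1])
    p=imaging.camera_params(n); print(n,p)
print(observe(), arm.grasp_offset)
E
```

```text
pics
top {'camera_matrix': array([[401.45164663,   0.        , 311.19091642],
       [  0.        , 401.45164663, 202.80751366],
       [  0.        ,   0.        ,   1.        ]]), 'origin': array([ 0.46437097, -0.01984136,  0.8714234 ]), 'rotation': array([ 0.04873009, -0.04009894, -1.57920152])}
scene {'camera_matrix': array([[489.34504489,   0.        , 323.17446993],
       [  0.        , 489.34504489, 194.83839283],
       [  0.        ,   0.        ,   1.        ]]), 'origin': array([0.99397339, 0.35944099, 0.74990659]), 'rotation': array([0.35994589, 0.74807088, 2.10746427])}
{'clock': 0.1, 'joints': array([-1.24461841,  0.43513307,  0.02494191,  1.57396199, -0.01158442,
        1.13397458, -0.07510489]), 'dq': array([-0.0014998 , -0.00022117,  0.00061482, -0.00368612,  0.00065612,
       -0.00087956,  0.00041138]), 'joint_efforts': array([ 2.70418532e-03, -6.69121742e+01,  9.87744704e-01, -3.15149474e+01,
       -6.05996582e-02,  3.74534167e-02,  2.80960160e-05]), 'position': array([0.25969548, 0.56798773, 0.20175273]), 'ee_rot': array([-6.68399520e-01, -3.06949864e+00,  2.07719927e-03]), 'force': array([-0.43447623,  0.92450467, -0.5446404 ]), 'ft_torque': array([-0.05103133, -0.01235546, -0.0217799 ]), 'gripper_force': 0.0, 'width': 0.9966692069723119} 0.0188
```

View pics/top0.png

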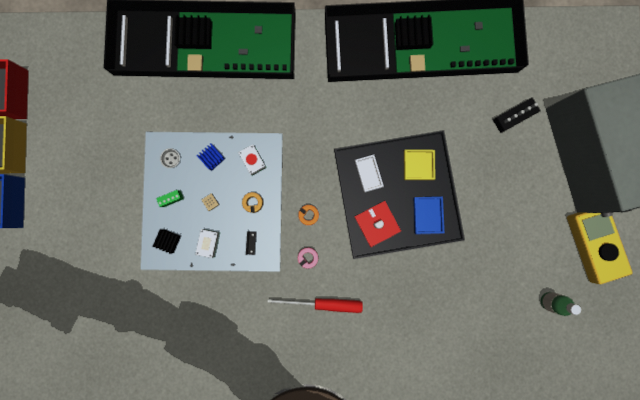

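View pics/scene0.png

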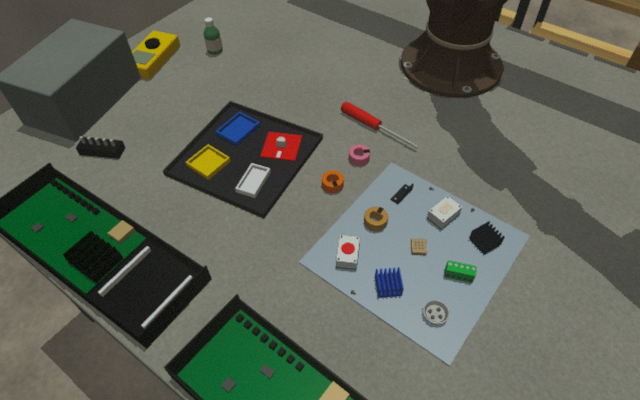

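The top view shows the mat at columns 142–282. On it are the plug (170,198), black sink (167,241), white-label module (207,243), brass collar (252,202), rejected module (252,159) and blue sink (210,157). The caddy has white (369,173), yellow (420,165), blue (429,215) and the post plate (378,223). Next I'll enlarge it for detail.

Run:
```python
import cv2, numpy as np
im=np.load("pics/top.npy")[:,:,::-1]
a=cv2.resize(im[125:275,140:285],None,fx=4,fy=4,interpolation=cv2.INTER_CUBIC); cv2.imwrite("pics/mat.png",a)
a=cv2.resize(im[125:262,325:470],None,fx=4,fy=4,interpolation=cv2.INTER_CUBIC); cv2.imwrite("pics/cad.png",a)
```

```text
(no output)
```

View pics/mat.png

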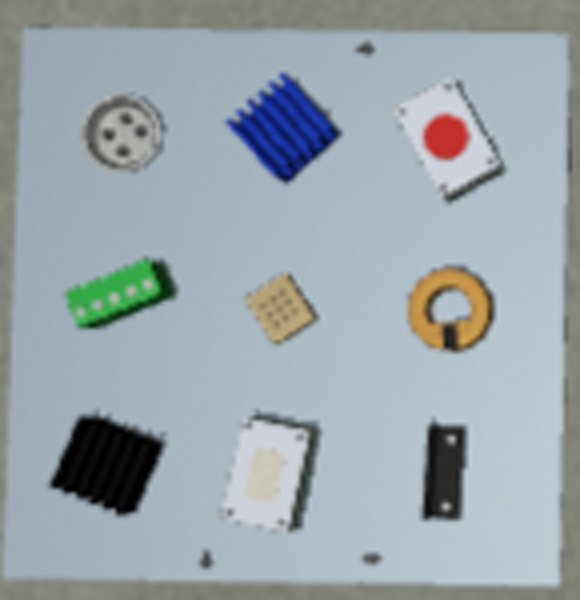

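View pics/cad.png

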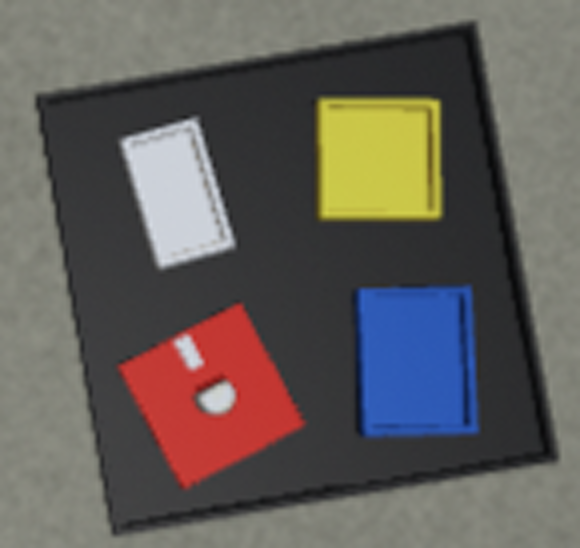

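The mat crop confirms the part identities; the collar's dash is at its image-bottom (452,335 in the crop). The caddy crop shows the post plate with its white dash at upper-left of the post. I'll measure everything now.

```bash
cat > h.py <<'E'
import cv2, numpy as np
from cell import observe, imaging, arm
from scipy.spatial.transform import Rotation as R
def cam(n):
    p=imaging.camera_params(n); return p["camera_matrix"],np.array(p["origin"]),R.from_rotvec(p["rotation"]).as_matrix()
def ray(n,uv,z):
    "cast pixels (N,2) onto plane(s) z"
    K,o,Rm=cam(n); uv=np.atleast_2d(np.asarray(uv,float))
    d=np.c_[(uv[:,0]-K[0,2])/K[0,0],-(uv[:,1]-K[1,2])/K[1,1],-np.ones(len(uv))]@Rm.T
    return o+d*((z-o[2])/d[:,2])[:,None]
def cloud(n,d):
    K,o,Rm=cam(n); v,u=np.mgrid[:d.shape[0],:d.shape[1]]
    c=np.stack([(u-K[0,2])/K[0,0]*d,-(v-K[1,2])/K[1,1]*d,-d],-1)
    return o+c@Rm.T
def rect(xy):
    "min-area rectangle: centre, long, short, yaw of long axis (deg)"
    (cx,cy),(w,h),a=cv2.minAreaRect((np.asarray(xy)*1000).astype(np.float32))
    if w<h: w,h,a=h,w,a+90
    return np.round([cx,cy,w,h,(a+90)%180-90],1)
def tool():
    s=observe(); M=R.from_rotvec(s["ee_rot"]).as_matrix()
    print("t",round(s["clock"],2),"pos",np.round(s["position"]*1000,1),"ytool yaw",round(np.degrees(np.arctan2(M[1,1],M[0,1])),1),
      "z",np.round(M[:,2],3),"F",np.round(s["force"],1),"w",round(s["width"]*92,1),"g",round(s["gripper_force"],1),"j7",round(s["joints"][6],2),"j",np.round(s["joints"],2))
E
python3 - <<'E'
from h import *
tool()
for n in ("top","scene"):
    im=np.load(f"pics/{n}.npy"); P=cloud(n,np.load(f"pics/{n}_d.npy"))
    print(n)
    hsv=cv2.cvtColor(im,cv2.COLOR_RGB2HSV); H,S,V=hsv[...,0],hsv[...,1],hsv[...,2]
    # tops on the mat by height
    if n=="top":
        m=np.zeros(H.shape,bool); m[130:272,142:284]=1
        x=P[135:140,150:280,2]; print("mat z",np.median(x),x.std())
        reg=P[200:215,180:190]; print("mat z",np.median(reg[...,2]))
    else: m=(P[...,0]>.34)&(P[...,0]<.7)&(P[...,1]>0.03)&(P[...,1]<.4)
    hi=(m&(P[...,2]>.017)&(P[...,2]<.05)).astype(np.uint8)
    k,l,st,ce=cv2.connectedComponentsWithStats(hi)
    for i in range(1,k):
        if st[i,4]<40: continue
        q=P[l==i]; zt=np.percentile(q[:,2],90); t=q[q[:,2]>zt-.004]
        print(np.round(ce[i]),st[i,4],"ztop",np.round(zt*1000,1),rect(t[:,:2]),im[l==i].mean(0).round())
E
```

```text
t 0.1 pos [259.7 568.  201.8] ytool yaw 65.4 z [-0.    -0.001 -1.   ] F [-0.4  0.9 -0.5] w 91.7 g 0.0 j7 -0.08 j [-1.24  0.44  0.02  1.57 -0.01  1.13 -0.08]
top
mat z 0.003271229778451845 0.06791694070476186
mat z 0.003149159856711159
[252. 159.] 451 ztop 31.2 [607.1 110.3  54.3  35.6  28.7] [189. 162. 166.]
[169. 198.] 248 ztop 30.7 [525.9 286.   48.5  20.6 -67.6] [ 67. 154.  81.]
[252. 202.] 264 ztop 27.1 [515.6 110.2  41.8  41.  -45. ] [162. 127.  70.]
[165. 241.] 379 ztop 30.6 [435.3 292.3  41.1  40.2  68.2] [10. 10. 10.]
[207. 243.] 479 ztop 31.0 [429.8 205.1  54.   36.5 -12.5] [185. 188. 189.]
scene
[406. 191.] 44 ztop 20.9 [428.  123.4  50.1   4.2  -3.1] [46. 49. 49.]
[445. 210.] 582 ztop 31.3 [428.  206.9  56.9  36.8 -12.4] [161. 163. 153.]
[376. 216.] 341 ztop 27.1 [513.9 111.7  42.5  42.   88.7] [130. 102.  56.]
[487. 235.] 503 ztop 30.7 [433.2 293.9  41.3  40.7  67.3] [35. 38. 38.]
[348. 250.] 619 ztop 31.2 [605.  112.3  56.6  35.9  28.6] [169. 145. 140.]
[461. 269.] 416 ztop 30.9 [523.7 287.9  47.5  21.3 -68.9] [ 51. 131.  68.]
[396. 279.] 217 ztop 30.7 [605.  209.6  40.7  18.2  40.8] [ 45.  63. 124.]
[378. 281.] 63 ztop 30.4 [625.5 187.7  38.6   3.   41.2] [ 40.  60. 129.]
[382. 281.] 72 ztop 30.7 [620.  193.1  40.    3.3  41.1] [ 41.  59. 125.]
[387. 280.] 69 ztop 30.5 [614.7 198.2  39.3   2.9  41. ] [ 41.  59. 126.]
```

Run:
```python
from h import *
for n in ("top","scene"):
    im=np.load(f"pics/{n}.npy"); P=cloud(n,np.load(f"pics/{n}_d.npy")); print(n)
    hsv=cv2.cvtColor(im,cv2.COLOR_RGB2HSV).astype(int); H,S,V=hsv[...,0],hsv[...,1],hsv[...,2]
    cad=(P[...,0]>.36)&(P[...,0]<.68)&(P[...,1]<-.03)&(P[...,1]>-.38)&(P[...,2]<.05)
    for nm,m,z in (("blue",(H>100)&(H<125)&(S>140),.016),("yellow",(H>22)&(H<35)&(S>140),.016),("white",(S<40)&(V>150)&(P[...,2]<.0175),.016),("red",((H<6)|(H>174))&(S>140),.008)):
        k,l,st,ce=cv2.connectedComponentsWithStats((cad&m).astype(np.uint8)); i=1+st[1:,4].argmax()
        q=P[l==i]; 
        t=q[q[:,2]>z-.002] if nm!="red" else q
        print(nm,st[i,4],np.round(np.percentile(q[:,2],[5,95])*1000,1),rect(t[:,:2]))
    m=cad&(P[...,2]>.021); q=P[m]; zt=np.percentile(q[:,2],80); q=q[q[:,2]>.023]; print("post top z",zt,len(q),q[:,:2].mean(0)*1000,rect(q[:,:2]))
    # white dash on red plate
    c={"top":(378,223),"scene":(281,146)}[n]; v,u=np.mgrid[:400,:640]
    m=(abs(u-c[0])<22)&(abs(v-c[1])<22)&(S<90)&(V>110)&(P[...,2]<.012)
    k,l,st,ce=cv2.connectedComponentsWithStats(m.astype(np.uint8)); print("dash cands",[(np.round(ce[i],1),st[i,4],np.round(P[l==i][:,:2].mean(0)*1000,1),rect(P[l==i][:,:2])) for i in range(1,k) if st[i,4]>4])
    # collar
    C=P[...,:2]-np.array([.5148,.111]); r=np.hypot(C[...,0],C[...,1]); top=(P[...,2]>.020)&(r<.03)
    q=P[top]; (cx,cy),rad=cv2.minEnclosingCircle((q[:,:2]*1000).astype(np.float32))
    m=top&(V<75); print("collar",cx,cy,rad,"dash",m.sum(),P[m][:,:2].mean(0)*1000)
    d=P[m][:,:2].mean(0)*1000-[cx,cy]; print("yaw",np.degrees(np.arctan2(d[1],d[0])))
    q=P[(abs(P[...,0]-.4343)<.03)&(abs(P[...,1]-.2931)<.03)&(P[...,2]>.0275)]; print("sink",len(q))
    a=np.radians(68); w=q[:,:2]-[.4343,.2931]
    for nm,s in (("along68",w@[np.cos(a),np.sin(a)]),("across",w@[-np.sin(a),np.cos(a)])): print(nm,np.histogram(s,bins=np.arange(-.022,.0221,.002))[0])
```

```text
top
blue 1099 [ 5.5 17.1] [ 485.5 -266.    77.4   61.3    1.9]
yellow 924 [ 5.8 17.2] [ 593.6 -248.1   63.1   62.9   88.5]
white 611 [ 5.7 16.6] [ 576.3 -139.8   71.1   41.7   16.2]
red 1095 [ 5.3 10.6] [ 467.5 -157.    75.2   74.3   26.8]
post top z 0.027089245561869292 53 [ 466.78143724 -158.29706363] [ 467.3 -157.5   17.5   14.7  -89.7]
dash cands [(array([371.8, 212.4]), np.int32(32), array([ 491.3, -145.3]), array([ 490.9, -145.1,   17.1,    8.1,   23.9]))]
collar 515.8772583007812 109.91133117675781 21.896440505981445 dash 18 [501.88617506 107.25928953]
yaw -169.2667939552577
sink 165
along68 [ 7 18  6  0  9 17  1  2 11 11  0  5 20  4  0  8 17  1  1 13 13  1]
across [ 9  9  8  8  8 11  6  8  6  6  9 10  7  5  9 10  7  8 11  6  4  0]
scene
blue 828 [ 6.5 17.3] [ 483.8 -264.2   79.8   63.9    0.9]
yellow 868 [ 5.6 17.6] [ 592.2 -246.    68.2   64.8   89.9]
white 397 [ 6.6 16.8] [ 580.3 -137.3   59.7   41.8   15.9]
red 819 [ 5.5 10.9] [ 466.5 -157.6   78.8   78.6  -62.8]
post top z 0.027589210922522887 46 [ 465.31667881 -155.70880543] [ 464.  -155.7   16.8   15.   -77.2]
dash cands [(array([278.5, 153.8]), np.int32(24), array([ 489.8, -143.9]), array([ 489.9, -143.9,   19.6,    7.5,   25.9]))]
collar 514.0374755859375 110.89572143554688 22.839168548583984 dash 18 [501.17997158 110.06006138]
yaw -176.28135084670114
sink 234
along68 [ 2 18 19  0  4 23 11  0 12 23  5  0 19 19  0  2 23 14  0  9 21 10]
across [ 0  3 16 10 14 14 12  6 13 10 13 13 11 15  6 14 12 12  5 15  8 12]
```

Emit:
apply_moves([
  [66,0.353,-0.754,-0.2,0.053],
  [66,0.353,-0.754,-0.2,0.053],
  [66,0.353,-0.754,-0.2,0.053],
  [66,0.353,-0.754,-0.2,0.053],
  [66,0.353,-0.754,-0.2,0.053],
  [66,0.353,-0.754,-0.2,0.053],
  [66,0.353,-0.754,-0.2,0.053],
  [66,0.353,-0.754,-0.2,0.053],
  [66,0,0,0,0],
  [66,0,0,0,0],
], newtons=30)

```text
clock: 1.35
position: [0.4291, 0.2069, 0.1064]
ee_rot: [-0.341, -3.123, -0.0]
force: [-1.6, 0.1, 0.2]
width: 0.66
gripper_force: 0.0
```

```bash
python3 -c "
from h import *; tool()"
```

```text
t 1.35 pos [429.1 206.9 106.4] ytool yaw 77.5 z [-0.  0. -1.] F [-1.6  0.1  0.2] w 60.7 g 0.0 j7 0.83 j [-0.63  0.31  0.08  2.05 -0.04  0.79  0.83]
```

Emit:
apply_moves([
  [66,0,-0.015,-0.7,0],
  [66,0,0,-0.6,0],
  [66,0,0,-0.24,0],
  [66,0,0,0,0],
  [0,0,0,0,0],
  [0,0,0,0,0],
  [0,0,0,0,0],
  [0,0,0,0,0],
  [0,0,0,0,0],
], newtons=30)

```text
clock: 2.48
position: [0.4294, 0.2056, 0.0142]
ee_rot: [0.34, 3.123, 0.0]
force: [1.0, 0.2, -1.0]
width: 0.163
gripper_force: 0.0
```

Run:
```python
from h import *
tool()
im,_=imaging.get_image("scene"); cv2.imwrite("pics/s1.png",cv2.resize(im[60:330,290:590],None,fx=2.5,fy=2.2)[:,:,::-1])
tool()
```

```text
t 2.48 pos [429.4 205.6  14.2] ytool yaw 77.6 z [ 0.  0. -1.] F [ 1.   0.2 -1. ] w 15.0 g 0.0 j7 0.85 j [-0.61  0.46  0.06  2.13 -0.05  0.55  0.85]
t 2.52 pos [429.3 205.6  14.1] ytool yaw 77.6 z [ 0.  0. -1.] F [-0.   1.   0.6] w 11.1 g 0.0 j7 0.85 j [-0.61  0.46  0.06  2.13 -0.05  0.55  0.85]
```

View pics/s1.png

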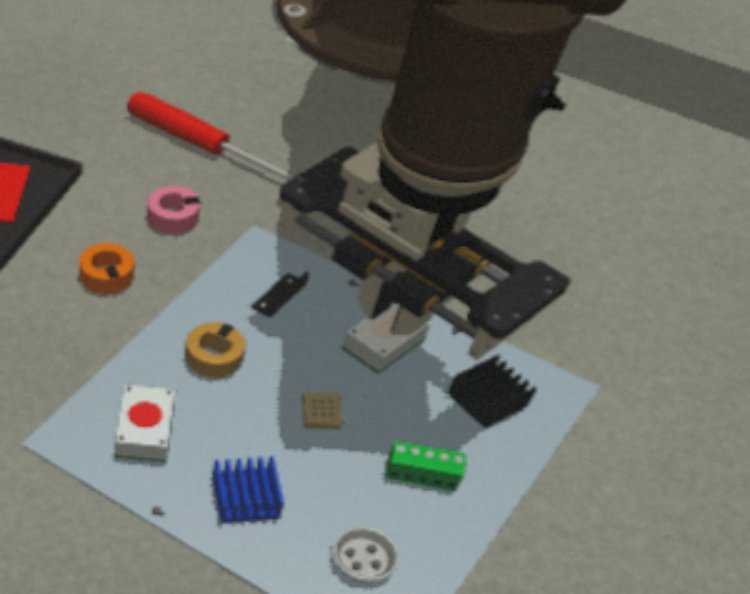

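The picture shows the gripper over the white-label module at (385,335), with the fingertips seeming to sit at or above its top. I'll check the fingertip heights with depth.

Run:
```python
from h import *
im,d=imaging.get_image("scene"); P=cloud("scene",d); np.save("pics/s2.npy",im)
tool()
a=im[150:250,390:500]; cv2.imwrite("pics/s2.png",cv2.resize(a,None,fx=6,fy=6,interpolation=cv2.INTER_CUBIC)[:,:,::-1])
for v in range(180,226,4):
    print(v,[tuple(np.round(P[v,u]*1000).astype(int)) for u in range(428,468,6)])
```

```text
t 2.58 pos [429.3 205.6  14.1] ytool yaw 77.6 z [ 0.  0. -1.] F [-0.2  0.2  0.6] w 7.3 g 0.0 j7 0.85 j [-0.61  0.46  0.06  2.13 -0.05  0.55  0.85]
180 [(np.int64(457), np.int64(173), np.int64(114)), (np.int64(460), np.int64(184), np.int64(124)), (np.int64(454), np.int64(192), np.int64(124)), (np.int64(435), np.int64(196), np.int64(109)), (np.int64(455), np.int64(211), np.int64(138)), (np.int64(457), np.int64(221), np.int64(146)), (np.int64(453), np.int64(229), np.int64(149))]
184 [(np.int64(373), np.int64(145), np.int64(3)), (np.int64(460), np.int64(185), np.int64(114)), (np.int64(456), np.int64(194), np.int64(116)), (np.int64(455), np.int64(204), np.int64(123)), (np.int64(456), np.int64(213), np.int64(130)), (np.int64(457), np.int64(223), np.int64(138)), (np.int64(458), np.int64(233), np.int64(146))]
188 [(np.int64(383), np.int64(150), np.int64(3)), (np.int64(377), np.int64(160), np.int64(5)), (np.int64(436), np.int64(190), np.int64(84)), (np.int64(464), np.int64(208), np.int64(124)), (np.int64(462), np.int64(217), np.int64(128)), (np.int64(458), np.int64(225), np.int64(130)), (np.i
[... 2271 characters left out ...]
int64(4)), (np.int64(402), np.int64(238), np.int64(2))]
220 [(np.int64(452), np.int64(189), np.int64(4)), (np.int64(453), np.int64(200), np.int64(15)), (np.int64(456), np.int64(211), np.int64(27)), (np.int64(449), np.int64(220), np.int64(27)), (np.int64(426), np.int64(225), np.int64(5)), (np.int64(418), np.int64(234), np.int64(4)), (np.int64(411), np.int64(243), np.int64(3))]
224 [(np.int64(459), np.int64(193), np.int64(4)), (np.int64(454), np.int64(202), np.int64(6)), (np.int64(458), np.int64(214), np.int64(19)), (np.int64(446), np.int64(222), np.int64(12)), (np.int64(433), np.int64(229), np.int64(4)), (np.int64(427), np.int64(238), np.int64(5)), (np.int64(419), np.int64(247), np.int64(3))]
```

View pics/s2.png

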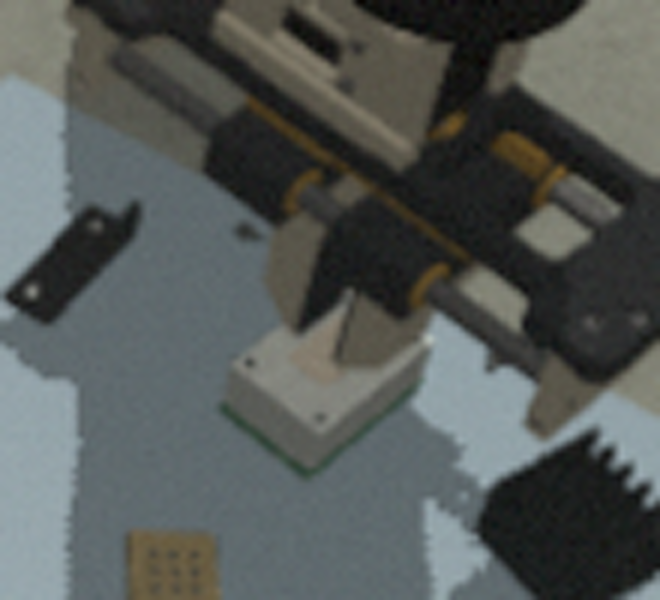

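Depth shows both fingers (y≈197 and y≈212) ending near z≈32, above the module top, while the reported TCP z is 14. So they closed over it without touching. I'll lift and measure the real tip height.

Emit:
apply_moves([
  [0,0,0,0.5,0],
  [20,0,0,0.8,0],
  [40,0,0,0.2,0],
  [40,0,0,0,0],
  [40,0,0,0,0],
  [40,0,0,0,0],
  [40,0,0,0,0],
])

```text
clock: 3.45
position: [0.4289, 0.2053, 0.1033]
ee_rot: [-0.34, -3.122, 0.001]
force: [0.3, 0.5, -0.2]
width: 0.398
gripper_force: 0.0
```

Run:
```python
from h import *
im,d=imaging.get_image("scene"); P=cloud("scene",d)
tool()
a=im[110:240,380:510]; cv2.imwrite("pics/s3.png",cv2.resize(a,None,fx=4.5,fy=4.5,interpolation=cv2.INTER_CUBIC)[:,:,::-1])
m=(abs(P[...,0]-.4293)<.06)&(abs(P[...,1]-.2056)<.07)&(P[...,2]>.045)
q=P[m]; 
for z in range(45,150,5):
    s=q[(q[:,2]*1000>=z)&(q[:,2]*1000<z+5)]
    if len(s): print(z,len(s),"x",np.round(np.percentile(s[:,0],[2,98])*1000),"y",np.round(np.percentile(s[:,1],[2,25,50,75,98])*1000))
```

```text
t 3.5 pos [429.1 205.4 103.5] ytool yaw 77.6 z [-0.001 -0.001 -1.   ] F [ 0.9 -0.4 -0.8] w 36.6 g 0.0 j7 0.83 j [-0.63  0.31  0.08  2.05 -0.04  0.78  0.83]
125 5 x [421. 441.] y [186. 188. 188. 221. 222.]
130 33 x [415. 443.] y [177. 184. 187. 189. 228.]
135 37 x [417. 445.] y [174. 181. 187. 226. 233.]
140 59 x [415. 445.] y [170. 183. 188. 231. 241.]
145 59 x [417. 446.] y [171. 182. 223. 233. 241.]
```

View pics/s3.png

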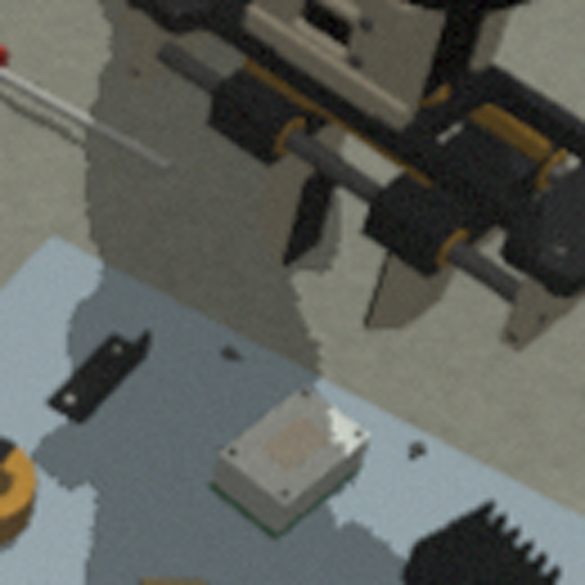

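The picture shows both open fingers hanging with tips at about (290,262) and (370,325) in the crop, module unmoved at (290,460). I'll work out the tip height from those pixels.

Run:
```python
from h import *
for uv in ([461.8,182.2],[444.4,168.4],[469,182.5]):
    for z in (.095,.105,.115,.12,.125,.13): print(uv,z,np.round(ray("scene",uv,z)[0]*1000,1))
```

```text
[461.8, 182.2] 0.095 [411.4 217.   95. ]
[461.8, 182.2] 0.105 [420.3 219.2 105. ]
[461.8, 182.2] 0.115 [429.2 221.4 115. ]
[461.8, 182.2] 0.12 [433.7 222.5 120. ]
[461.8, 182.2] 0.125 [438.1 223.6 125. ]
[461.8, 182.2] 0.13 [442.6 224.6 130. ]
[444.4, 168.4] 0.095 [400.5 177.3  95. ]
[444.4, 168.4] 0.105 [409.6 180.1 105. ]
[444.4, 168.4] 0.115 [418.6 182.9 115. ]
[444.4, 168.4] 0.12 [423.1 184.3 120. ]
[444.4, 168.4] 0.125 [427.7 185.7 125. ]
[444.4, 168.4] 0.13 [432.2 187.  130. ]
[469, 182.5] 0.095 [404.7 227.4  95. ]
[469, 182.5] 0.105 [413.7 229.5 105. ]
[469, 182.5] 0.115 [422.7 231.5 115. ]
[469, 182.5] 0.12 [427.2 232.5 120. ]
[469, 182.5] 0.125 [431.7 233.5 125. ]
[469, 182.5] 0.13 [436.2 234.5 130. ]
```

Tips are roughly 20–23 mm above the reported TCP, so I'll grasp with the TCP at z ≈ −6 mm.

Emit:
apply_moves([
  [66,0,0.01,0,0],
  [66,0,0,-0.3,0],
  [66,0,0,-0.6,0],
  [66,0,0,-0.5,0],
  [66,0,0,-0.3,0],
  [66,0,0,-0.125,0],
  [66,0,0,0,0],
  [0,0,0,0,0],
  [0,0,0,0,0],
  [0,0,0,0,0],
  [0,0,0,0,0],
  [0,0,0,0,0],
], newtons=30)

```text
clock: 5.0
position: [0.4296, 0.2064, -0.005]
ee_rot: [0.34, 3.123, 0.001]
force: [-0.3, 0.1, 6.5]
width: 0.391
gripper_force: 30.0
```

Emit:
apply_moves([
  [0,0,0,0.4,0],
  [0,0,0,0.8,0],
  [0,0.102,-0.873,0,0.054],
  [0,0.102,-0.873,0,0.054],
  [0,0.102,-0.873,0,0.054],
  [0,0.102,-0.873,0,0.054],
  [0,0.102,-0.873,0,0.054],
  [0,0.102,-0.873,0,0.054],
  [0,0.102,-0.873,0,0.054],
  [0,0.102,-0.873,0,0.054],
  [0,0.102,-0.873,0,0.054],
  [0,0,0,0,0],
])

```text
clock: 6.5
position: [0.4835, -0.2706, 0.0664]
ee_rot: [-0.031, 3.141, -0.004]
force: [-0.2, 0.7, -1.9]
width: 0.388
gripper_force: 30.0
```

Run:
```python
from h import *
im,d=imaging.get_image("scene"); P=cloud("scene",d); np.save("pics/s4.npy",im)
tool()
a=im[70:220,140:340]; cv2.imwrite("pics/s4.png",cv2.resize(a,None,fx=4,fy=4,interpolation=cv2.INTER_CUBIC)[:,:,::-1])
```

```text
t 6.55 pos [ 483.6 -267.3   66.2] ytool yaw 91.3 z [-0.001 -0.    -1.   ] F [ 0.1  0.6 -0.7] w 35.9 g 30.0 j7 2.07 j [ 0.33  0.47  0.11  1.91 -0.07  0.76  2.07]
```

View pics/s4.png

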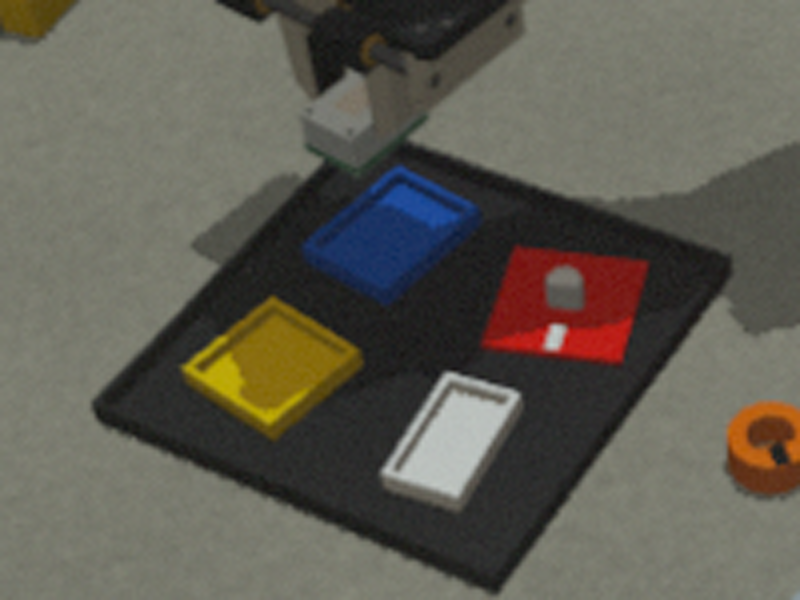

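The module is held level at about (355,125) in the crop, above the far corner of the blue pocket (390,235) as seen obliquely. Lowering while watching force.

Emit:
apply_moves([
  [0,0.01,0.03,-0.3,0],
  [0,0,0,-0.5,0],
  [0,0,0,-0.2,0],
  [0,0,0,-0.045,0],
  [0,0,0,0,0],
])

```text
clock: 7.18
position: [0.4854, -0.2632, 0.0044]
ee_rot: [-0.042, 3.141, -0.0]
force: [-0.8, 0.8, -1.3]
width: 0.386
gripper_force: 30.0
```

Emit:
apply_moves([
  [0,0,0,-0.02,0],
  [0,0,0,-0.02,0],
  [0,0,0,0,0],
])

```text
clock: 7.55
position: [0.4851, -0.2635, 0.0016]
ee_rot: [-0.041, 3.141, -0.0]
force: [-0.3, 0.0, -1.6]
width: 0.386
gripper_force: 30.0
```

Emit:
apply_moves([
  [0,0,0,-0.02,0],
  [0,0,0,0,0],
  [60,0,0,0,0],
  [60,0,0,0,0],
  [60,0,0,0,0],
  [60,0,0,0.3,0],
  [60,0,0,0.9,0],
])

```text
clock: 8.43
position: [0.4831, -0.2625, 0.0709]
ee_rot: [0.041, -3.136, -0.003]
force: [0.8, 0.0, -0.0]
width: 0.6
gripper_force: 0.0
```

Run:
```python
from h import *
tool()
```

```text
t 8.43 pos [ 483.1 -262.5   70.9] ytool yaw 91.5 z [-0.005  0.002 -1.   ] F [ 0.8  0.  -0. ] w 55.2 g 0.0 j7 2.06 j [ 0.32  0.46  0.11  1.91 -0.07  0.78  2.06]
```

Emit:
apply_moves([
  [66,-0.077,0.843,0,-0.075],
  [66,-0.077,0.843,0,-0.075],
  [66,-0.077,0.843,0,-0.075],
  [66,-0.077,0.843,0,-0.075],
  [66,-0.077,0.843,0,-0.075],
  [66,-0.077,0.843,0,-0.075],
  [66,-0.077,0.843,0,-0.075],
  [66,-0.077,0.843,0,-0.075],
  [66,-0.077,0.843,0,-0.075],
  [66,-0.077,0.843,0,-0.075],
  [66,-0.077,0.843,0,-0.075],
  [66,0,0,0,0],
])

```text
clock: 9.93
position: [0.433, 0.298, 0.0723]
ee_rot: [-0.593, -3.085, -0.004]
force: [0.7, -0.4, 0.2]
width: 0.659
gripper_force: 0.0
```

Run:
```python
from h import *
im,d=imaging.get_image("top"); P=cloud("top",d)
tool()
cv2.imwrite("pics/t5.png",cv2.resize(im[125:262,325:470],None,fx=4,fy=4,interpolation=cv2.INTER_CUBIC)[:,:,::-1])
m=(abs(P[...,0]-.485)<.045)&(abs(P[...,1]+.265)<.04)&(P[...,2]>.026)
q=P[m]; print("module",np.percentile(q[:,2],[10,90])*1000,rect(q[:,:2]))
```

```text
t 9.97 pos [433.5 294.9  72.1] ytool yaw 68.1 z [-0.  0. -1.] F [ 0.7 -0.7 -0.2] w 60.8 g 0.0 j7 0.56 j [-0.79  0.43  0.12  1.97 -0.07  0.75  0.56]
module [32.03715883 36.09914386] [ 485.2 -263.8   52.2   37.    -0.5]
```

View pics/t5.png

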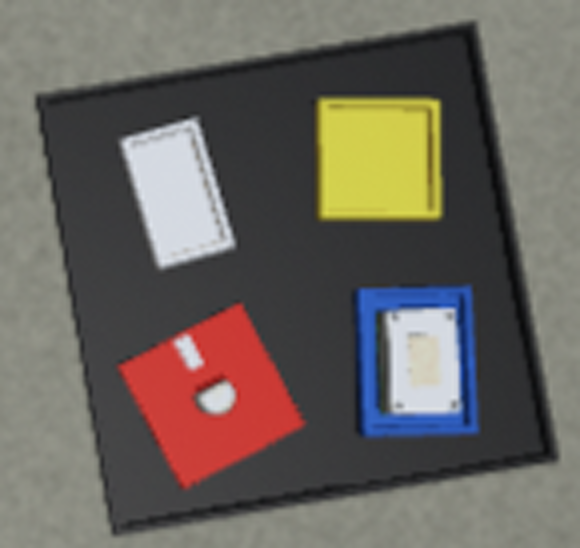

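The module sits flat inside the blue pocket at about (422,360) in the crop, its top at about 34 mm. Next is the black sink.

Emit:
apply_moves([
  [66,0.01,0,-0.4,0],
  [66,0,0,-0.5,0],
  [66,0,0,-0.3,0],
  [66,0,0,-0.085,0],
  [66,0,0,0,0],
  [0,0,0,0,0],
  [0,0,0,0,0],
  [0,0,0,0,0],
  [0,0,0,0,0],
  [0,0,0,0,0],
])

```text
clock: 11.22
position: [0.4351, 0.2932, -0.0043]
ee_rot: [0.603, 3.083, 0.001]
force: [-0.1, -0.9, 6.3]
width: 0.428
gripper_force: 30.0
```

Emit:
apply_moves([
  [0,0,0,0.4,0],
  [0,0,0,0.8,0],
  [0,0.263,-0.9,0,0.074],
  [0,0.263,-0.9,0,0.074],
  [0,0.263,-0.9,0,0.074],
  [0,0.263,-0.9,0,0.074],
  [0,0.263,-0.9,0,0.074],
  [0,0.263,-0.9,0,0.074],
  [0,0.263,-0.9,0,0.074],
  [0,0.263,-0.9,0,0.074],
  [0,0.263,-0.9,0,0.074],
  [0,0.263,-0.9,0,0.074],
])

```text
clock: 12.72
position: [0.5928, -0.2486, 0.067]
ee_rot: [-0.023, -3.141, -0.001]
force: [0.9, 0.3, -1.1]
width: 0.427
gripper_force: 30.0
```

Emit:
apply_moves([
  [0,0,0,0,0],
  [0,0,0,0,0],
  [0,0,0,0,0],
])

```text
clock: 13.1
position: [0.5926, -0.2451, 0.067]
ee_rot: [-0.022, -3.141, -0.002]
force: [-0.5, 0.9, -0.4]
width: 0.428
gripper_force: 30.0
```

```bash
python3 -c "
from h import *; tool()"
```

```text
t 13.1 pos [ 592.6 -245.1   67. ] ytool yaw 89.2 z [-0.     0.001 -1.   ] F [-0.5  0.9 -0.4] w 39.4 g 30.0 j7 1.92 j [ 0.26  0.59  0.08  1.68 -0.06  0.88  1.92]
```

Emit:
apply_moves([
  [0,0,-0.025,-0.3,0],
  [0,0,0,-0.5,0],
  [0,0,0,-0.2,0],
  [0,0,0,-0.06,0],
  [0,0,0,-0.03,0],
  [0,0,0,0,0],
])

```text
clock: 13.85
position: [0.5931, -0.2487, 0.0024]
ee_rot: [0.026, 3.14, -0.0]
force: [-0.9, -0.2, -0.5]
width: 0.431
gripper_force: 30.0
```

Emit:
apply_moves([
  [0,0,0,-0.02,0],
  [0,0,0,0,0],
  [64,0,0,0,0],
  [64,0,0,0,0],
  [64,0,0,0,0],
  [64,0,0,0.3,0],
  [64,0,0,0.9,0],
  [64,0,0,0,0],
])

```text
clock: 14.85
position: [0.5959, -0.25, 0.0782]
ee_rot: [0.026, 3.133, -0.004]
force: [0.3, -0.1, 0.2]
width: 0.639
gripper_force: 0.0
```

Emit:
apply_moves([
  [55,-0.103,0.812,0,-0.214],
  [55,-0.103,0.812,0,-0.214],
  [55,-0.103,0.812,0,-0.214],
  [55,-0.103,0.812,0,-0.214],
  [55,-0.103,0.812,0,-0.214],
  [55,-0.103,0.812,0,-0.214],
  [55,-0.103,0.812,0,-0.214],
  [55,-0.103,0.812,0,-0.214],
  [55,-0.103,0.812,0,-0.214],
  [55,-0.103,0.812,0,-0.214],
  [55,-0.103,0.812,0,-0.214],
  [55,0,0,0,0],
])

```text
clock: 16.35
position: [0.5228, 0.2933, 0.0726]
ee_rot: [-1.756, -2.603, -0.003]
force: [0.1, -0.8, 0.1]
width: 0.548
gripper_force: 0.0
```

Run:
```python
from h import *
im,d=imaging.get_image("top"); P=cloud("top",d)
tool()
m=(abs(P[...,0]-.593)<.04)&(abs(P[...,1]+.247)<.04)&(P[...,2]>.026)
q=P[m]; print("sink",np.percentile(q[:,2],[10,90])*1000,rect(q[:,:2]))
hsv=cv2.cvtColor(im,cv2.COLOR_RGB2HSV).astype(int); H,S=hsv[...,0],hsv[...,1]
m=(H>22)&(H<35)&(S>140)&(abs(P[...,0]-.593)<.05)&(abs(P[...,1]+.247)<.05); print("yellow",rect(P[m][:,:2]))
```

```text
t 16.4 pos [523.7 289.8  72.7] ytool yaw 21.9 z [-0.     0.001 -1.   ] F [ 0.3 -1.3 -0.9] w 50.4 g 0.0 j7 0.02 j [-0.85  0.54  0.37  1.81 -0.25  0.84  0.02]
sink [27.33066489 35.58607259] [ 592.5 -249.8   41.2   40.4   88.5]
yellow [ 593.7 -248.7   64.8   64.1   88.9]
```

Emit:
apply_moves([
  [55,0.01,-0.015,-0.4,0],
  [55,0,0,-0.5,0],
  [55,0,0,-0.3,0],
  [55,0,0,-0.09,0],
  [55,0,0,0,0],
  [0,0,0,0,0],
  [0,0,0,0,0],
  [0,0,0,0,0],
  [0,0,0,0,0],
  [0,0,0,0,0],
], newtons=25)

```text
clock: 17.65
position: [0.5254, 0.2866, -0.0046]
ee_rot: [1.765, 2.599, 0.001]
force: [-0.4, 0.2, 3.4]
width: 0.213
gripper_force: 25.0
```

Emit:
apply_moves([
  [0,0,0,0.4,0],
  [0,0,0,0.8,0],
  [0,0.092,-0.788,0,0.327],
  [0,0.092,-0.788,0,0.327],
  [0,0.092,-0.788,0,0.327],
  [0,0.092,-0.788,0,0.327],
  [0,0.092,-0.788,0,0.327],
  [0,0.092,-0.788,0,0.327],
  [0,0.092,-0.788,0,0.327],
  [0,0.092,-0.788,0,0.327],
  [0,0.092,-0.788,0,0.327],
  [0,0,0,0,0],
])

```text
clock: 19.15
position: [0.5742, -0.1453, 0.067]
ee_rot: [0.426, -3.112, 0.004]
force: [0.4, 0.1, -0.9]
width: 0.214
gripper_force: 25.0
```

Emit:
apply_moves([
  [0,0,0,0,0],
  [0,0,0,0,0],
])

```text
clock: 19.4
position: [0.5749, -0.1372, 0.067]
ee_rot: [0.438, -3.111, -0.001]
force: [-0.4, -0.5, -0.4]
width: 0.214
gripper_force: 25.0
```

```bash
python3 -c "
from h import *; tool()"
```

```text
t 19.4 pos [ 574.9 -137.2   67. ] ytool yaw 106.0 z [-0.     0.001 -1.   ] F [-0.4 -0.5 -0.4] w 19.6 g 25.0 j7 1.99 j [ 0.15  0.52 -0.01  1.81  0.    0.81  1.99]
```

Emit:
apply_moves([
  [0,0,-0.02,-0.3,0],
  [0,0,0,-0.5,0],
  [0,0,0,-0.2,0],
  [0,0,0,-0.06,0],
  [0,0,0,-0.03,0],
  [0,0,0,0,0],
])

```text
clock: 20.15
position: [0.5754, -0.1403, 0.0023]
ee_rot: [-0.435, 3.11, -0.0]
force: [-0.5, -0.2, -0.3]
width: 0.217
gripper_force: 25.0
```

Emit:
apply_moves([
  [0,0,0,-0.02,0],
  [0,0,0,0,0],
  [45,0,0,0,0],
  [45,0,0,0,0],
  [45,0,0,0,0],
  [45,0,0,0.3,0],
  [45,0,0,0.9,0],
  [66,0,0,0,0],
])

```text
clock: 21.15
position: [0.5782, -0.1409, 0.0777]
ee_rot: [-0.434, 3.103, -0.004]
force: [0.3, -0.2, -0.3]
width: 0.518
gripper_force: 0.0
```

```bash
python3 -c "
from h import *; tool()"
```

```text
t 21.15 pos [ 578.2 -140.9   77.7] ytool yaw 105.9 z [ 0.008 -0.001 -1.   ] F [ 0.3 -0.2 -0.3] w 47.7 g 0.0 j7 1.99 j [ 0.15  0.51 -0.    1.79  0.    0.83  1.99]
```

Before leaving for the collar, I'll check the plug and refine the collar's dash direction.

Run:
```python
from h import *
crops=[]
for n,c in (("top",(252,202)),("scene",(376,216))):
    im,d=imaging.get_image(n); P=cloud(n,d)
    if n=="top":
        q=P[(abs(P[...,0]-.576)<.035)&(abs(P[...,1]+.139)<.03)&(P[...,2]>.026)]
        if len(q): print("plug",len(q),np.percentile(q[:,2],[10,90])*1000,rect(q[:,:2]))
    s=8; u0,v0=c[0]-16,c[1]-16
    cr=cv2.resize(im[v0:v0+32,u0:u0+32],None,fx=s,fy=s,interpolation=cv2.INTER_CUBIC)
    crops.append(cr)
    # rectified: colours of the collar's top plane z=25mm on a 0.5 mm grid
    K,o,Rm=cam(n); g=np.arange(-30,30.1,.5)/1000
    X,Y=np.meshgrid(.515+g,.1106+g,indexing="ij"); w=np.stack([X,Y,np.full_like(X,.025)],-1)-o; cc=w@Rm
    U=(K[0,0]*cc[...,0]/-cc[...,2]+K[0,2]).astype(np.float32); Vv=(-K[1,1]*cc[...,1]/-cc[...,2]+K[1,2]).astype(np.float32)
    r=cv2.remap(im,U,Vv,cv2.INTER_CUBIC); hsv=cv2.cvtColor(r,cv2.COLOR_RGB2HSV).astype(int)
    br=((hsv[...,0]>8)&(hsv[...,0]<28)&(hsv[...,1]>110)&(hsv[...,2]>120)).astype(np.uint8)
    cs,_=cv2.findContours(br,cv2.RETR_EXTERNAL,cv2.CHAIN_APPROX_NONE); k=max(cs,key=cv2.contourArea)
    (cy,cx),rad=cv2.minEnclosingCircle(k); print(n,"centre",.515+(cx*.5-30)/1000,.1106+(cy*.5-30)/1000,rad*.5)
    xx,yy=np.meshgrid(np.arange(121)-cx,np.arange(121)-cy,indexing="ij"); rr=np.hypot(xx,yy)*.5; an=np.degrees(np.arctan2(yy,xx))
    gray=r.max(2).astype(float); ring=(rr>14.5)&(rr<19.5)
    prof=[(a,int(np.median(gray[ring&(abs((an-a+180)%360-180)<4)]))) for a in range(140,231,6)]; print(prof)
    dk=ring&(abs((an-180+180)%360-180)<50); wgt=np.clip(130-gray,0,None)*dk; 
    print("dash yaw",np.degrees(np.arctan2((wgt*yy).sum(),(wgt*xx).sum())))
    crops.append(cv2.resize(cv2.rotate(r,cv2.ROTATE_180),(256,256)))
cv2.imwrite("pics/col.png",np.hstack(crops[1::2]+crops[::2][:1])[:,:,::-1])
```

```text
plug 4018 [506.66687285 558.05030347] [ 576. -139.   70.   60.    0.]
top centre 0.5149778232574463 0.10969457397460938 21.64820671081543
[(140, 236), (146, 236), (152, 238), (158, 239), (164, 229), (170, 110), (176, 51), (182, 54), (188, 76), (194, 159), (200, 222), (206, 243), (212, 240), (218, 239), (224, 239), (230, 240)]
dash yaw -179.97888132849775
scene centre 0.5148223266601563 0.11176823959350586 21.457849502563477
[(140, 166), (146, 164), (152, 166), (158, 167), (164, 168), (170, 134), (176, 70), (182, 44), (188, 42), (194, 45), (200, 111), (206, 161), (212, 167), (218, 168), (224, 169), (230, 169)]
dash yaw -173.8035081415408
```

View pics/col.png

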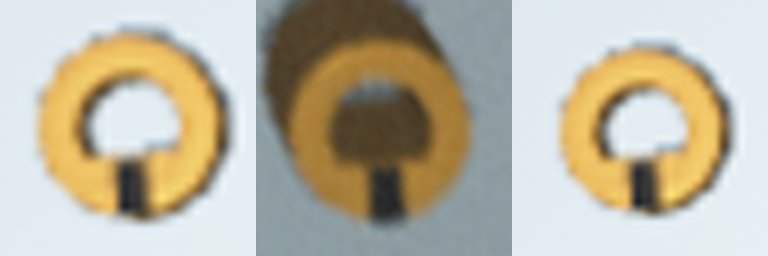

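The rectified top view and scene view both show the collar's flat and black dash pointing almost straight to −x (yaw ≈ −177°), so it has to turn by about −156° to meet the post flat at 27°. Grasping it now.

Emit:
apply_moves([
  [70,-0.168,0.697,0,-0.18],
  [70,-0.168,0.697,0,-0.18],
  [70,-0.168,0.697,0,-0.18],
  [70,-0.168,0.697,0,-0.18],
  [70,-0.168,0.697,0,-0.18],
  [70,-0.168,0.697,0,-0.18],
  [70,0,0,0,0],
  [70,0,0,0,0],
  [70,0,0,0,0],
])

```text
clock: 22.38
position: [0.5145, 0.1091, 0.0723]
ee_rot: [-0.413, -3.114, 0.001]
force: [0.4, -0.1, -0.6]
width: 0.699
gripper_force: 0.0
```

Run:
```python
from h import *
im,d=imaging.get_image("top"); P=cloud("top",d)
tool()
q=P[(abs(P[...,0]-.576)<.035)&(abs(P[...,1]+.139)<.03)&(P[...,2]>.026)]
print("plug",len(q),np.percentile(q[:,2],[10,90])*1000,rect(q[:,:2]))
```

```text
t 22.43 pos [514.6 109.2  72.4] ytool yaw 74.9 z [-0.    -0.001 -1.   ] F [ 0.7 -0.9 -0.6] w 64.2 g 0.0 j7 1.06 j [-0.39  0.43  0.11  1.97 -0.06  0.75  1.06]
plug 230 [31.95108004 35.9631742 ] [ 574.5 -141.4   48.    20.6   15. ]
```

Emit:
apply_moves([
  [70,0,0.02,-0.4,0],
  [70,0,0,-0.5,0],
  [70,0,0,-0.3,0],
  [70,0,0,-0.13,0],
  [70,0,0,-0.05,0],
  [70,0,0,0,0],
  [0,0,0,0,0],
  [0,0,0,0,0],
  [0,0,0,0,0],
  [0,0,0,0,0],
  [0,0,0,0,0],
], newtons=30)

```text
clock: 23.8
position: [0.5146, 0.112, -0.01]
ee_rot: [0.41, 3.114, 0.0]
force: [-1.5, -0.5, 5.9]
width: 0.463
gripper_force: 30.0
```

Emit:
apply_moves([
  [0,0,0,0.5,0],
  [0,0,0,0.8,0],
  [0,-0.05,-0.28,0,-0.34],
  [0,-0.05,-0.28,0,-0.34],
  [0,-0.05,-0.28,0,-0.34],
  [0,-0.05,-0.28,0,-0.34],
  [0,-0.05,-0.28,0,-0.34],
  [0,-0.05,-0.28,0,-0.34],
  [0,-0.05,-0.28,0,-0.34],
  [0,-0.05,-0.28,0,-0.34],
  [0,-0.05,-0.28,0,-0.34],
  [0,-0.05,-0.28,0,-0.34],
])

```text
clock: 25.3
position: [0.484, -0.0565, 0.0676]
ee_rot: [-2.615, -1.74, 0.0]
force: [0.6, 0.0, -1.2]
width: 0.461
gripper_force: 30.0
```

Emit:
apply_moves([
  [0,-0.05,-0.28,0,-0.34],
  [0,-0.05,-0.28,0,-0.34],
  [0,-0.05,-0.28,0,-0.34],
  [0,-0.05,-0.28,0,-0.34],
  [0,-0.05,-0.28,0,-0.34],
  [0,-0.05,-0.28,0,-0.34],
  [0,0,0,0,0],
  [0,0,0,0,0],
  [0,0,0,0,0],
])

```text
clock: 26.42
position: [0.4665, -0.156, 0.0677]
ee_rot: [-3.131, -0.256, 0.0]
force: [0.3, -0.9, -0.9]
width: 0.462
gripper_force: 30.0
```

Run:
```python
from h import *
tool()
im,d=imaging.get_image("scene"); P=cloud("scene",d); np.save("pics/s6.npy",im)
cv2.imwrite("pics/s6.png",cv2.resize(im[75:195,220:340],None,fx=5,fy=5,interpolation=cv2.INTER_CUBIC)[:,:,::-1])
hsv=cv2.cvtColor(im,cv2.COLOR_RGB2HSV).astype(int)
m=(hsv[...,0]>8)&(hsv[...,0]<28)&(hsv[...,1]>90)&(hsv[...,2]>50)&(P[...,2]>.05)&(P[...,2]<.12)&(abs(P[...,0]-.467)<.05)&(abs(P[...,1]+.157)<.05)
q=P[m]; zt=np.percentile(q[:,2],95); t=q[q[:,2]>zt-.006]; print("collar",m.sum(),"zt",zt,cv2.minEnclosingCircle((t[:,:2]*1000).astype(np.float32)))
tool()
```

```text
t 26.43 pos [ 466.5 -156.    67.7] ytool yaw -80.7 z [-0.     0.001 -1.   ] F [ 0.3 -0.9 -0.9] w 42.5 g 30.0 j7 -0.6 j [-0.41  0.51  0.87  2.09 -0.55  0.78 -0.6 ]
collar 326 zt 0.10418590602029665 ((464.5318908691406, -154.48846435546875), 23.427873611450195)
t 26.48 pos [ 466.5 -156.1   67.7] ytool yaw -80.7 z [-0.     0.001 -1.   ] F [-0.4 -0.1 -1.4] w 42.4 g 30.0 j7 -0.6 j [-0.41  0.51  0.87  2.09 -0.56  0.78 -0.6 ]
```

View pics/s6.png

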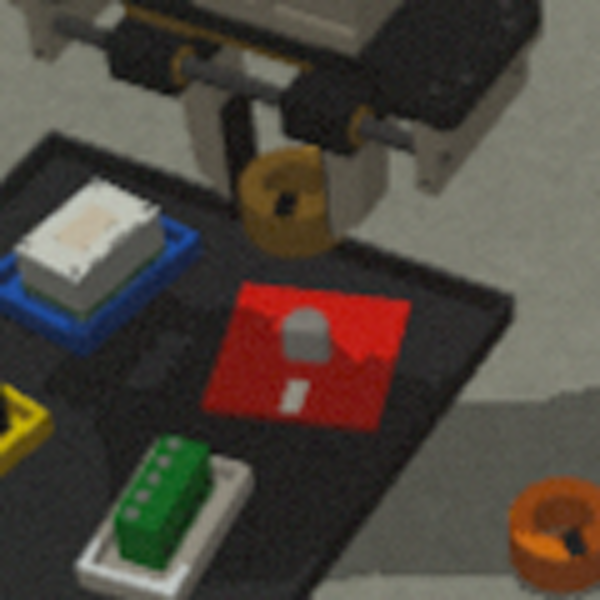

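The collar is held at (290,200) in the crop with its dash facing the same side as the plate's white dash (293,395). The plug and module sit flat in their pockets. Next I'll measure the collar-to-post offset in this one view.

```bash
cat >> h.py <<'E'
def rectify(n,im,c,z,half=.04,s=.0005):
    "view of plane z on an s grid; rows +x, columns +y"
    K,o,Rm=cam(n); g=np.arange(-half,half+s/2,s); X,Y=np.meshgrid(c[0]+g,c[1]+g,indexing="ij")
    q=(np.stack([X,Y,np.full_like(X,z)],-1)-o)@Rm
    U=K[0,0]*q[...,0]/-q[...,2]+K[0,2]; V=-K[1,1]*q[...,1]/-q[...,2]+K[1,2]
    return cv2.remap(im,U.astype(np.float32),V.astype(np.float32),cv2.INTER_CUBIC),X*1000,Y*1000
E
python3 - <<'E'
from h import *
c=(.467,-.157)
def show(nm,r): return cv2.resize(cv2.rotate(r,cv2.ROTATE_180),(320,320))
S=np.load("pics/s6.npy"); T=np.load("pics/top.npy"); S0=np.load("pics/scene.npy"); out=[]
r,X,Y=rectify("scene",S,c,.1027); out.append(show("",r))
h=cv2.cvtColor(r,cv2.COLOR_RGB2HSV).astype(int); b=(h[...,0]>8)&(h[...,0]<30)&(h[...,1]>90)&(h[...,2]>40)
k,l,st,ce=cv2.connectedComponentsWithStats(b.astype(np.uint8)); i=1+st[1:,4].argmax(); print("collar bbox x",X[l==i].min(),X[l==i].max(),"y",Y[l==i].min(),Y[l==i].max())
dk=(r.max(2)<45)&(abs(X-467)<25)&(abs(Y+157)<25); print("dark",dk.sum(),X[dk].mean(),Y[dk].mean())
for n,im in (("scene",S0),("top",T)):
    r,X,Y=rectify(n,im,c,.026); out.append(show("",r)); h=cv2.cvtColor(r,cv2.COLOR_RGB2HSV).astype(int)
    g=(h[...,1]<70)&(h[...,2]>130); k,l,st,ce=cv2.connectedComponentsWithStats(g.astype(np.uint8))
    print(n,"post top",[(st[i,4]*.25,X[l==i].mean().round(1),Y[l==i].mean().round(1),X[l==i].min(),X[l==i].max(),Y[l==i].min(),Y[l==i].max()) for i in range(1,k) if st[i,4]>60 and abs(X[l==i].mean()-467)<30 and abs(Y[l==i].mean()+157)<30])
    r,X,Y=rectify(n,im,c,.008,half=.06); h=cv2.cvtColor(r,cv2.COLOR_RGB2HSV).astype(int)
    m=((h[...,0]<7)|(h[...,0]>173))&(h[...,1]>150)&(h[...,2]>130); k,l,st,ce=cv2.connectedComponentsWithStats(m.astype(np.uint8)); i=1+st[1:,4].argmax()
    print("plate",rect(np.c_[X[l==i],Y[l==i]]/1000))
cv2.imwrite("pics/rec.png",np.hstack(out[:2])[:,:,::-1])
E
```

```text
collar bbox x 442.00000000000006 502.0000000000001 y -178.5 -118.49999999999994
dark 1133 474.43292144748466 -167.90556045895852
scene post top [(np.float64(190.0), np.float64(465.7), np.float64(-156.3), np.float64(458.50000000000006), np.float64(474.5000000000001), np.float64(-163.99999999999997), np.float64(-146.99999999999997))]
plate [ 466.4 -156.3   75.5   74.4   27.2]
top post top [(np.float64(221.25), np.float64(466.0), np.float64(-157.6), np.float64(458.50000000000006), np.float64(474.5000000000001), np.float64(-165.99999999999997), np.float64(-147.99999999999997)), (np.float64(138.75), np.float64(490.5), np.float64(-142.6), np.float64(482.0000000000001), np.float64(499.0000000000001), np.float64(-149.49999999999997), np.float64(-135.49999999999994))]
plate [ 467.6 -157.1   74.8   74.5  -63.1]
```

View pics/rec.png

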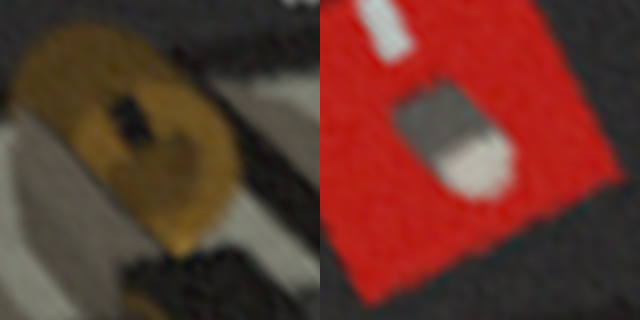

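The rectified view puts the held collar's axis at about (465.5, −155.5) in the scene frame, with its dash at ≈27°. The post plate centre is at (466.4, −156.3), yaw 27.2°, so only a sub-mm correction is needed. Lowering carefully.

Emit:
apply_moves([
  [0,0.012,-0.013,-0.3,0],
  [0,0,0,-0.35,0],
  [0,0,0,-0.18,0],
  [0,0,0,0,0],
  [0,0,0,0,0],
])

```text
clock: 27.1
position: [0.4673, -0.1579, 0.0182]
ee_rot: [3.131, 0.25, 0.001]
force: [0.4, 0.1, -1.7]
width: 0.462
gripper_force: 30.0
```

Emit:
apply_moves([
  [0,0,0,-0.04,0],
  [0,0,0,-0.04,0],
  [0,0,0,-0.03,0],
  [0,0,0,0,0],
])

```text
clock: 27.6
position: [0.4671, -0.1577, 0.0113]
ee_rot: [-3.132, -0.251, 0.0]
force: [0.1, -0.5, -1.5]
width: 0.459
gripper_force: 30.0
```

Emit:
apply_moves([
  [0,0,0.007,-0.03,0],
  [0,0,0,-0.03,0],
  [0,0,0,-0.03,0],
  [0,0,0,0,0],
])

```text
clock: 28.1
position: [0.467, -0.1572, 0.0058]
ee_rot: [-3.132, -0.251, 0.0]
force: [0.2, -0.5, -0.5]
width: 0.462
gripper_force: 30.0
```

```bash
python3 -c "
from h import *; tool()"
```

```text
t 28.1 pos [ 467.  -157.2    5.8] ytool yaw -80.8 z [-0.  0. -1.] F [ 0.2 -0.5 -0.5] w 42.5 g 30.0 j7 -0.51 j [-0.32  0.6   0.75  2.13 -0.68  0.66 -0.51]
```

Emit:
apply_moves([
  [0,0,0,-0.04,0],
  [0,0,0,-0.04,0],
  [0,0,0,-0.04,0],
  [0,0,0,-0.035,0],
  [0,0,0,0,0],
])

```text
clock: 28.72
position: [0.4671, -0.1573, -0.0035]
ee_rot: [3.132, 0.25, -0.0]
force: [0.0, 0.1, -0.9]
width: 0.463
gripper_force: 30.0
```

Emit:
apply_moves([
  [0,0,0,-0.015,0],
  [0,0,0,0,0],
  [60,0,0,0,0],
  [60,0,0,0,0],
  [60,0,0,0,0],
  [60,0,0,0,0],
  [60,0,0,0.3,0],
  [60,0,0,0.9,0],
  [60,0,0.4,0.6,0],
  [60,0,0.8,0.3,0],
  [60,0,0.9,0,0],
  [60,0,0.9,0,0],
])

```text
clock: 30.22
position: [0.4672, 0.0245, 0.1222]
ee_rot: [-3.131, -0.25, -0.002]
force: [0.7, -0.5, 0.4]
width: 0.598
gripper_force: 0.0
```

Emit:
apply_moves([
  [60,0,0.9,0,0],
  [60,0,0.9,0,0],
  [60,0,0,0,0],
])

```text
clock: 30.6
position: [0.4667, 0.1354, 0.1213]
ee_rot: [-3.13, -0.263, 0.001]
force: [-0.6, -0.9, 0.7]
width: 0.603
gripper_force: 0.0
```

Run:
```python
from h import *
tool()
im,d=imaging.get_image("top"); P=cloud("top",d); s,_=imaging.get_image("scene")
for nm,c,lo in (("module",(.485,-.265),.026),("sink",(.593,-.247),.026),("plug",(.576,-.139),.026),("collar",(.467,-.157),.02)):
    q=P[(abs(P[...,0]-c[0])<.035)&(abs(P[...,1]-c[1])<.035)&(P[...,2]>lo)]
    print(nm,len(q),np.round(np.percentile(q[:,2],[10,50,90])*1000,1),rect(q[:,:2]))
a=cv2.resize(im[125:262,325:470],(400,378),interpolation=cv2.INTER_CUBIC); b=cv2.resize(s[95:221,160:330],(400,378)[:2],interpolation=cv2.INTER_CUBIC)
cv2.imwrite("pics/end.png",np.hstack([a,b])[:,:,::-1])
```

```text
t 30.6 pos [466.7 135.4 121.3] ytool yaw -80.4 z [-0.001  0.    -1.   ] F [-0.6 -0.9  0.7] w 55.5 g 0.0 j7 -1.26 j [-1.13  0.44  1.01  2.06 -0.48  0.9  -1.26]
module 471 [31.7 34.  36.1] [ 485.2 -263.8   52.2   37.1   -0.5]
sink 275 [27.6 32.7 35.3] [ 592.5 -249.6   41.5   40.5   88.7]
plug 230 [32.1 34.  36. ] [ 574.8 -141.3   48.2   20.4   16.6]
collar 330 [25.3 29.6 31.7] [ 466.3 -158.1   42.9   42.1   61.2]
```

View pics/end.png

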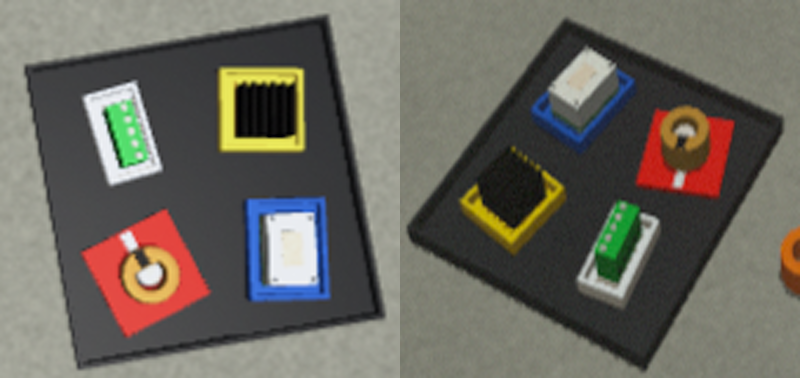

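The final views show all three parts flat in their pockets. The collar is seated on the red plate, its top at about 30 mm and its dash in line with the white one. The gripper is clear, so I'm handing in.

```bash
python3 -c "
from cell import arm; print(arm.sign_off())"
```

```text
the job is handed in; nothing more can be done
None
```

The kit is done and handed in at about 31 s: module, black heat sink and plug lie flat in the blue, yellow and white pockets, the brass collar is fully down on the post with its flat aligned, and I left both look-alikes alone.

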